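# Find the full canister by feel and rock out its tight stopper

### The arm

A 6-joint arm with a two-finger parallel gripper is mounted at the origin on the work surface. World frame = base frame: x ahead of the robot, y to its left, z up, the work surface at z = 0. Lengths are in m, angles in rad, forces in N, time in s.
With the tool pointing down it reaches from about 0.375 to 0.9 m from the base axis. Payload 3.1 kg.
Tool frame: the origin (TCP) lies on the centre line of the jaws, within the pads' length; the fingertips stand robot.tip_reach ahead of it and the grasp point (between the pads) lies 8 mm behind it (robot.tip_reach is the distance from the TCP to the fingertips, in m); z points along the fingers, y is the line along which they close (so a half turn about z gives the same grasp; the last joint's range is limited). The gripper opens to 87 mm and grips with 3 to 60 N. Pads are 19 mm wide; open, the fingers measure 117 mm over their backs; the gripper's body (75 mm by 190 mm) begins 51 mm behind the grasp point.
Start: joints at [1.077, 0.527, 1.433, -0, 1.181, -0.178], TCP at [0.193, 0.594, 0.234] pointing down, gripper open.
Joint ranges: [-3.08, 3.08], [-0.75, 2.2], [0.22, 2.44], [-1.43, 4.57], [0, 2.65], [-2.85, 2.85]. Speed limits (rad/s): [2.79, 2.79, 3.14, 3.14, 3.14, 3.14].

### API

Orientations are given as a unit quaternion [x, y, z, w].
In Python, from rig import robot gives the robot as it stands.
- The arm moves only by the tool jog_arm, never from a script. Its argument "motion" is one flat list of numbers, 7 for each row, row after row: the shift along the tool's x, y, z scaled (see below), then the turn, a rotation vector about the tool's x, y, z scaled (see below), then the gripper's target within -1 to 1 (shut at 1, half-way at 0, fully open at -1). In form: [x, y, z, rx, ry, rz, hand, x, y, z, rx, ry, rz, hand, ...]. A call has 1 to 12 rows; each row shifts and turns the commanded pose from where the row before left it, along the tool's axes as they then stand; what a row does not reach is not made up. The controller multiplies each number of a shift by 4 cm and each number of a turn by 4 degrees. A row lasts 1/8 s, in which the tool goes at most 62.5 mm and 10.7 degrees, less where a joint would pass 70% of its speed; a pose out of reach is approached as far as the arm can. A call with a number of a shift or a turn outside -1 to 1 is refused whole. A call with a gripper value outside its range is refused whole. The fingers move at their own pace and stop on an object; "grip_force" is the grip in N (left out, the last holds). Time passes only in rows, so rows that do not move let the fingers close. It gives the time, the measured TCP pose, the force, the opening and the grip force at its end, in the units of the state.
- robot.get_obs(): the state, without advancing time (a new reading comes with each control period).
- robot.camera(name): name is "scene" or "top"; returns the picture (384x512x3 uint8, blue, green, red); there is no depth.
- robot.calibration(name): a dict with "fx", "fy", "cx", "cy" (pixels), "R" (3x3) and "t" (3): a world point X has camera coordinates R X + t. Camera axes: x right, y down, z forward; pixel columns grow to the right and rows downward; lengths in m; the calibration is good to about 2 mm. A picture is of the moment at which its call begins. calibration takes no time and is no camera call.
- robot.hand_in(): hands the job in; it is judged then, once.
The state is a dict: "time": time; "q": joint angles; "joint_velocities": joint speeds; "joint_torque": joint torques, N m; "position": TCP position; "tool_rot": TCP orientation; "ft_force": force on the tool from outside, world axes, zero at the start; "moment": the same for the moment, N m; "grip_width": finger opening in m; "grip_force": force on a finger pad.
Only numpy, scipy, OpenCV 4.12 (cv2) and the standard library are available. Lean on these libraries where they do the work, as an engineer would, in place of code of your own. Each camera call takes 0.05 s, during which the arm holds its last target. There are 200 camera calls.

### The job

One of the two look-alike canisters is full and the other empty: lift the handle end of one just off the bench to feel which is which, then open the full one by rocking its tight rubber stopper to one side and the other, across its flat grip, while drawing it straight up little by little, so that the canister does not come up with it. Set the stopper down in the steel tray without dropping it. Leave the empty canister stoppered and both canisters standing where they are, and do not disturb the jars, the eggs or the mixer.

Things in the scene. Friction and masses are not known exactly. Their poses are not given: they have to be found in the camera images.
- can_a: one of two look-alike loose flat canisters, cream plastic, body 170 (its x) x 120 (its y) x 85 high. Origin: centre of its underside, z up. Neck at x = -40, handle on the +x half. One is empty (0.35 to 0.55 kg with stopper), the other full (1.55 to 1.95 kg); they look the same, only weight tells. Raising the handle end takes 0.6 of the weight or, gripped stiffly, up to all of it: under 6 N or over 9 N
- can_a_handle (a point): place to take the carrying handle of can_a: a round bar 16 thick along the can's x from x = 12 to 70, centre line y = 0, z = 118, 25 clear under it. This point: on the centre line at x = 46; axes as the can's
- can_a_mouth (a point): centre of the neck's rim of can_a (x = -40, z = 120 in its frame). Neck 56 outside, lined with a springy black rubber sleeve that grips the plug's groove by dry friction, about 26 N in all, fading once the plug has risen some 12. The plug can be rocked up to 0.15 rad each way about the middle of its groove (12 above its underside, 20 below the rim at the start)
- can_a_heel (a point): middle of the bottom edge of can_a at its handle end (x = 85, z = 0)
- can_a_toe (a point): middle of the bottom edge of can_a at its neck end (x = -85, z = 0)
- stopper_a: red rubber stopper of can_a, 80 high, 60 g, a separate loose body pressed tight into the neck. Origin: centre of its underside, z up its axis. Round plug 40 diameter, z = 0 to 40: at the start 32 deep in the neck, underside 88 above the can's underside, axes parallel to the can's. On top an upright flat fin to grip, z = 38 to 80, 38 long (x), 14 thick (y)
- stopper_a_top (a point): centre of the top of stopper_a's fin (z = 80 in its frame). A straight pull on the full can's stopper lifts the can's neck end at about 11 N, before the plug slides. Rocked over 0.1 rad towards the can's +y and -y in turn (across the fin's flat faces) and raised about 2 a swing, the plug slides easily; at about 24 of rise it is free
- jar_a: bystander: clear glass jar with brass-coloured lid, 66 diameter, 130 high, loose. Origin: centre of its underside
- can_b: one of two look-alike loose flat canisters, cream plastic, body 170 (its x) x 120 (its y) x 85 high. Origin: centre of its underside, z up. Neck at x = -40, handle on the +x half. One is empty (0.35 to 0.55 kg with stopper), the other full (1.55 to 1.95 kg); they look the same, only weight tells. Raising the handle end takes 0.6 of the weight or, gripped stiffly, up to all of it: under 6 N or over 9 N
- can_b_handle (a point): place to take the carrying handle of can_b: a round bar 16 thick along the can's x from x = 12 to 70, centre line y = 0, z = 118, 25 clear under it. This point: on the centre line at x = 46; axes as the can's
- can_b_mouth (a point): centre of the neck's rim of can_b (x = -40, z = 120 in its frame). Neck 56 outside, lined with a springy black rubber sleeve that grips the plug's groove by dry friction, about 26 N in all, fading once the plug has risen some 12. The plug can be rocked up to 0.15 rad each way about the middle of its groove (12 above its underside, 20 below the rim at the start)
- can_b_heel (a point): middle of the bottom edge of can_b at its handle end (x = 85, z = 0)
- can_b_toe (a point): middle of the bottom edge of can_b at its neck end (x = -85, z = 0)
- stopper_b: red rubber stopper of can_b, 80 high, 60 g, a separate loose body pressed tight into the neck. Origin: centre of its underside, z up its axis. Round plug 40 diameter, z = 0 to 40: at the start 32 deep in the neck, underside 88 above the can's underside, axes parallel to the can's. On top an upright flat fin to grip, z = 38 to 80, 38 long (x), 14 thick (y)
- stopper_b_top (a point): centre of the top of stopper_b's fin (z = 80 in its frame). A straight pull on the full can's stopper lifts the can's neck end at about 11 N, before the plug slides. Rocked over 0.1 rad towards the can's +y and -y in turn (across the fin's flat faces) and raised about 2 a swing, the plug slides easily; at about 24 of rise it is free
- jar_b: bystander: clear glass jar with brass-coloured lid, 66 diameter, 130 high, loose. Origin: centre of its underside
- tray: shallow open stainless-steel tray fixed on the bench, 190 (its x) x 140 (its y) outside, 25 high, walls and floor 4 thick, empty. Origin: centre of its underside; z up
- egg_tray: bystander: pink pulp egg tray with nine white eggs, 100 (its x) x 250 (its y), eggs up to 61 high, loose. Origin: centre of its underside
- mixer: bystander: laboratory mixer fixed on the bench: base plate 130 (its x) x 160 (its y) x 16, steel rod 476 tall at y = -50, grey motor head 68 diameter at y = 12 from z = 300 to 420, thin stirring shaft below it down to z = 124. Origin: centre of its underside

How it is judged:
On the way, in this order (a step that is already met when the one before it is completed fails the run):
1. the handle end of one canister is lifted off the bench (over 5 mm) with its neck end under 35 mm up, to feel its weight (((height (world z) of can_a_heel above 0.005 m and height (world z) of can_a_toe below 0.035 m) or (height (world z) of can_b_heel above 0.005 m and height (world z) of can_b_toe below 0.035 m))), for 0.2 s.
2. a stopper, still in its neck, is rocked to one side (the canister's +y; over 0.05 rad) (((z of stopper_a in the frame of can_a below 0.103 m and angle between the z axis of stopper_a and the z axis of can_a, either way round above 0.05 rad and y of stopper_a_top in the frame of can_a above 0.002 m) or (z of stopper_b in the frame of can_b below 0.103 m and angle between the z axis of stopper_b and the z axis of can_b, either way round above 0.05 rad and y of stopper_b_top in the frame of can_b above 0.002 m))), for 0.04 s.
3. still in the neck, it is rocked to the other side (-y) (((z of stopper_a in the frame of can_a below 0.103 m and angle between the z axis of stopper_a and the z axis of can_a, either way round above 0.05 rad and y of stopper_a_top in the frame of can_a below -0.002 m) or (z of stopper_b in the frame of can_b below 0.103 m and angle between the z axis of stopper_b and the z axis of can_b, either way round above 0.05 rad and y of stopper_b_top in the frame of can_b below -0.002 m))), for 0.04 s.
4. the stopper is drawn clear of the neck ((z of stopper_a in the frame of can_a above 0.122 m or z of stopper_b in the frame of can_b above 0.122 m)), for 0.05 s.
5. the stopper rests on the tray while the fingers still hold it (set down, not dropped) (((contact force between stopper_a and tray above 0.15 N and contact force between the fingers and stopper_a above 0.3 N) or (contact force between stopper_b and tray above 0.15 N and contact force between the fingers and stopper_b above 0.3 N))), for 0.05 s.
At the end, for the whole second after the job is handed in: The stopper of the full can (it weighs over 10 N on the bench) is on the tray floor (underside centre within 85 mm lengthwise, 60 mm across of its centre, under 35 mm up), the empty can's is raised under 6 mm; both cans are flat (tilt under 0.05 rad), within 40 mm of where they stood; all at rest (((x of stopper_a in the frame of tray between -0.085 and 0.085 m and y of stopper_a in the frame of tray between -0.06 and 0.06 m and z of stopper_a in the frame of tray below 0.035 m and z of stopper_b in the frame of can_b between 0.08 and 0.094 m and horizontal distance between stopper_b and can_b below 0.05 m and contact force between can_a and anything else above 10 N) or (x of stopper_b in the frame of tray between -0.085 and 0.085 m and y of stopper_b in the frame of tray between -0.06 and 0.06 m and z of stopper_b in the frame of tray below 0.035 m and z of stopper_a in the frame of can_a between 0.08 and 0.094 m and horizontal distance between stopper_a and can_a below 0.05 m and contact force between can_b and anything else above 10 N)) and linear speed of each of stopper_a, stopper_b, can_a, can_b below 0.02 m/s and angular speed of each of stopper_a, stopper_b, can_a, can_b below 0.2 rad/s and angle between each of can_a, can_b's own z axis and vertical below 0.05 rad and height (world z) of each of can_a, can_b below 0.005 m and distance of each of can_a, can_b from where it was at the start of the episode below 0.04 m); the robot touches nothing.
It fails at once if a canister is pulled up by its stopper (neck end over 15 mm off the bench, handle end down) ((height (world z) of can_a_toe above 0.015 m and height (world z) of can_a_heel below 0.008 m) or (height (world z) of can_b_toe above 0.015 m and height (world z) of can_b_heel below 0.008 m)).
It fails at once if a canister is carried up off the bench (neck end over 40 mm up) (height (world z) of any of can_a_toe, can_b_toe above 0.04 m).
It fails at once if a canister is tipped more than 0.35 rad (angle between any of can_a, can_b's own z axis and vertical above 0.35 rad).
It fails at once if a jar or the egg tray is moved more than 20 mm (distance of any of jar_a, jar_b, egg_tray from where it was at the start of the episode above 0.02 m).
It fails at once if the mixer is struck (contact force between any of the arm, the fingers, stopper_a, stopper_b and mixer above 2 N).
It also fails if it takes over 72 s, if anything falls off the work surface, if the arm or the gripper's body presses on something with over 40 N, if the wrist force passes 120 N, or if a joint passes its speed limit or range.

## Working session

There is one attempt and no reset: what is moved stays moved. The work goes in short steps, Python scripts to look and compute and a tool call to move; the robot and the scene stay as the last step left them, time stands still between calls to the robot, and variables do not carry over. Pictures are saved under pics/ and viewed, at most 10 in all, crops included, and the job is handed in when it is done.

Besides the shell and the picture viewer there is one more tool, called after ">>>" by a JSON object that holds its "fn" and its "kwargs", one argument or row to a line. jog_arm: Moves the arm, as the interface text tells. Shifts and turns lie within -1 to 1; 1 stands for 4 cm of shift or 4 degrees of turn. Its arguments: {"type":"object","properties":{"motion":{"type":"array","items":{"type":"number"}},"grip_force":{"type":"number"}},"required":["motion"]}

```bash
mkdir -p pics; ls; python3 - <<'E'
from rig import robot
import cv2
print(robot.tip_reach); o=robot.get_obs(); print(o)
for n in("top","scene"):
    cv2.imwrite(f"pics/{n}0.png",robot.camera(n)); print(n,robot.calibration(n))
E
```

```text
pics
0.011
{'time': 0.0, 'q': array([ 1.07748068e+00,  5.28437722e-01,  1.43390710e+00, -3.29947626e-06,
        1.18135957e+00, -1.78474633e-01]), 'joint_velocities': array([ 2.11733410e-04,  2.00880148e-04, -3.27308207e-04, -3.34065677e-05,
        2.29546747e-03, -1.09747177e-03]), 'joint_torque': array([ 8.88087252e-04, -4.40054655e+01, -1.76585716e+01,  6.32681837e-02,
        5.83232555e-02, -1.46199463e-04]), 'position': array([0.19316115, 0.59366464, 0.23258754]), 'tool_rot': array([ 1.56770426e-01,  9.87634507e-01, -9.97368191e-04, -3.46590369e-04]), 'ft_force': array([-0.34999208, -0.14026051, -0.39676846]), 'moment': array([ 0.06422779, -0.03198728,  0.02602978]), 'grip_force': 0.0, 'grip_width': 0.08683712846661677}
top {'fx': 438.4809382373849, 'fy': 438.4809382373849, 'cx': 252.66975706288667, 'cy': 202.6790837902284, 'R': array([[ 0.01324564, -0.99985561, -0.01064483],
       [-0.99565591, -0.01220729, -0.0923054 ],
       [ 0.09216213,  0.01182123, -0.99567384]]), 't': array([-0.09188641,  0.60951673,  1.56245777])}
scene {'fx': 398.30115435016785, 'fy': 398.30115435016785, 'cx': 252.80025949319844, 'cy': 185.21968716529094, 'R': array([[-5.95248612e-01,  8.03541439e-01,  4.96592916e-04],
       [ 6.76011959e-01,  5.01111028e-01, -5.40273605e-01],
       [-4.34381078e-01, -3.21261411e-01, -8.41489266e-01]]), 't': array([ 0.44204097, -0.28739187,  1.43062631])}
```

View pics/top0.png

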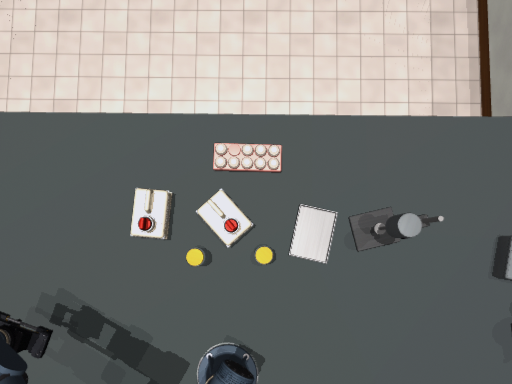

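View pics/scene0.png

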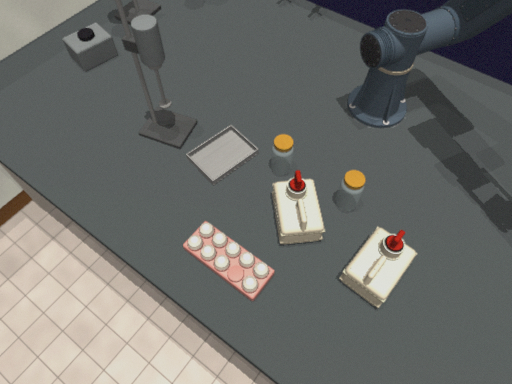

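Top view: left can has its stopper at about (146,224) and its handle at (149,200). The right can has its stopper at (231,226) and handle at (217,209). The tray is at (313,234), the jars at (195,257) and (264,255), the eggs at (247,157), and the mixer at (390,228). I'll enlarge the can areas to measure more finely.

```bash
python3 - <<'E'
import cv2,numpy as np
t=cv2.imread("pics/top0.png")[175:260,120:255]; s=cv2.imread("pics/scene0.png")[165:305,265:425]
T=cv2.resize(t,None,fx=5.5,fy=5.5,interpolation=cv2.INTER_CUBIC)
S=cv2.resize(s,None,fx=4,fy=4,interpolation=cv2.INTER_CUBIC)
cv2.imwrite("pics/tc.png",T);cv2.imwrite("pics/sc.png",S)
E
```

```text
(no output)
```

View pics/tc.png

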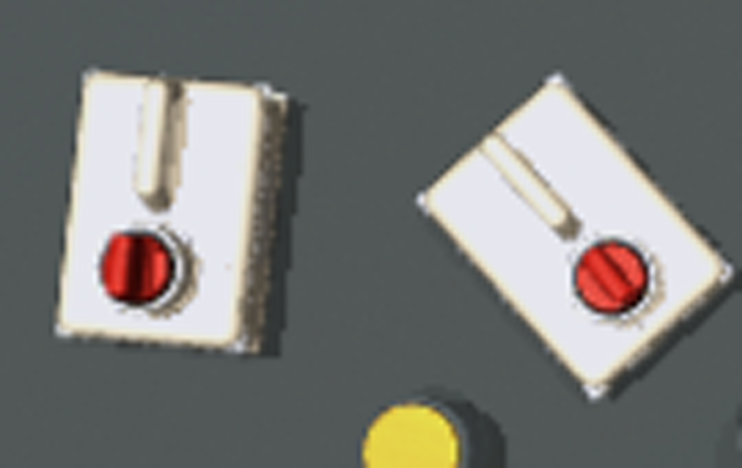

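View pics/sc.png

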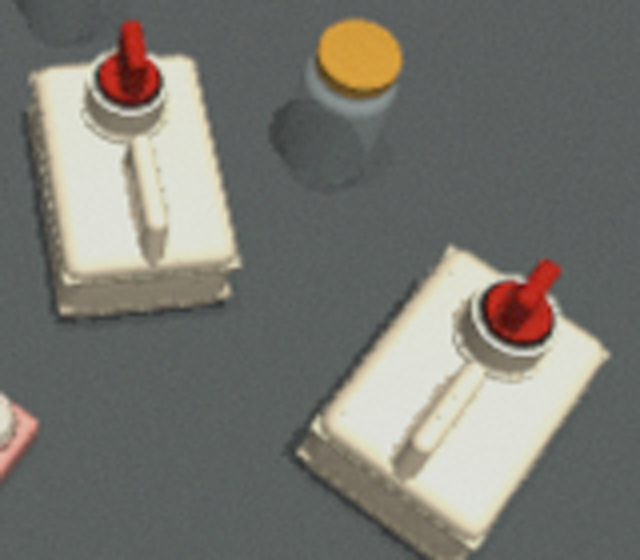

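```bash
cat > h.py <<'E'
import numpy as np
from rig import robot
from scipy.optimize import least_squares
C={n:robot.calibration(n) for n in("top","scene")}
def proj(n,X):
    c=C[n]; p=np.atleast_2d(X)@np.array(c["R"]).T+c["t"]
    return p[:,:2]/p[:,2:]*[c["fx"],c["fy"]]+[c["cx"],c["cy"]]
def R2(a): return np.array([[np.cos(a),-np.sin(a)],[np.sin(a),np.cos(a)]])
def pts(p,L): L=np.array(L,float); return np.c_[L[:,:2]@R2(p[2]).T+p[:2],L[:,2]]
def fit(obs,p0):  # obs: list of (cam, local pts, pixels)
    f=lambda p:np.concatenate([(proj(n,pts(p,L))-px).ravel() for n,L,px in obs])
    r=least_squares(f,p0); return r.x,r.fun
E
python3 - <<'E'
from h import *
box=[(.085,.06,.085),(.085,-.06,.085),(-.085,-.06,.085),(-.085,.06,.085)]
T=lambda l:(np.array(l)+.5)/5.5-.5+[120,175]
S=lambda l:(np.array(l)+.5)/4-.5+[265,165]
cans={"L":(T([(92,74),(268,90),(240,347),(62,330)]),S([(472,545),(322,430),(452,248),(607,353)]),(.6,.3,0)),
"R":(T([(424,201),(556,78),(727,270),(595,393)]),S([(238,265),(66,275),(35,72),(192,60)]),(.6,.05,.7))}
for k,(t,s,p0) in cans.items():
    for o in([("top",box,t)],[("scene",box,s)],[("top",box,t),("scene",box,s)]):
        p,r=fit(o,p0); print(k,p.round(4),np.abs(r).max().round(2))
    print("handle",pts(p,[(.046,0,.118)]).round(4),"top",pts(p,[(-.04,0,.168)]).round(4),"finpix",proj("top",pts(p,[(-.04,0,.168)])),proj("scene",pts(p,[(-.04,0,.168)])))
tb=[(.095,.07,.025),(.095,-.07,.025),(-.095,-.07,.025),(-.095,.07,.025)]
p,r=fit([("top",tb,np.array([(306,205),(337,210),(325,263),(290,255)]))],(.55,-.1,0)); print("tray",p,r.round(1))
for n,px in(("jarL",(195,257)),("jarR",(264,255))):
    print(n,least_squares(lambda p:(proj("top",[(p[0],p[1],.13)])-px).ravel(),(.5,.1)).x)
print(proj("top",[(0.193,.594,.23)]))
E
```

```text
L [ 0.5658  0.2749 -0.0785] 1.04
L [ 0.5741  0.2821 -0.0691] 2.71
L [ 0.5708  0.2798 -0.0715] 2.87
handle [[0.6167 0.2766 0.118 ]] top [[0.531  0.2827 0.168 ]] finpix [[140.79558761 221.43486085]] [[398.17799063 235.60919943]]
R [0.5529 0.0139 0.751 ] 1.54
R [0.5608 0.0208 0.7317] 1.51
R [0.5572 0.0178 0.7397] 2.65
handle [[0.5911 0.0488 0.118 ]] top [[ 0.5276 -0.0091  0.168 ]] finpix [[229.11405578 223.57699272]] [[298.03727874 175.45334921]]
tray [ 0.50352542 -0.30835538 -0.23785345] [-4.1 -2.1  2.5  2.4  2.3  0.7 -0.7 -1.1]
jarL [0.41560041 0.10592551]
jarR [ 0.42540555 -0.12565721]
[[ 31.3110393  328.21727159]]
```

The two cameras disagree by about 8 mm, so I'll check against the fin tops, whose height is known.

```bash
cat >> h.py <<'E'
from scipy.spatial.transform import Rotation as Ro
def go(x,y,z,ang,q=None):
    """target TCP, tool down, tool y-axis at world angle ang -> total shift (tool-frame units of 4cm) and rotvec (units of 4deg)"""
    o=robot.get_obs(); R=Ro.from_quat(o["tool_rot"]); ty=np.array([np.cos(ang),np.sin(ang),0]); tz=np.array([0,0,-1.])
    G=Ro.from_matrix(np.c_[np.cross(ty,tz),ty,tz])
    print("shift",(R.inv().apply(np.array([x,y,z])-o["position"])/.04).round(2),"rot",((R.inv()*G).as_rotvec(degrees=True)/4).round(2))
E
python3 - <<'E'
from h import *
for k,t,s,x0 in(("L",(141.4,223.3),(402.1,231.4),(.53,.28,.168)),("R",(230.5,225.1),(298.1,171.4),(.53,0,.168))):
    r=least_squares(lambda X:np.r_[(proj("top",X)-t).ravel(),(proj("scene",X)-s).ravel()],x0); print(k,r.x,r.fun)
    r=least_squares(lambda X:np.r_[(proj("top",[*X,.168])-t).ravel(),(proj("scene",[*X,.168])-s).ravel()],x0[:2]); print(k,r.x,r.fun)
go(.615,.274,.20,np.pi/2-.074)
E
```

```text
L [0.52281639 0.28266012 0.17852877] [-1.53306376  0.45759581 -1.1284536  -0.15139007]
L [0.51918339 0.28383436] [-1.07705356  1.69636153 -1.39129986  0.93727436]
R [ 0.52207816 -0.01388291  0.17655007] [-0.13280611  0.06805374 -0.12025671 -0.01264534]
R [ 0.51951674 -0.01494082] [ 0.33372948  0.95801357 -0.23601647  0.97827478]
shift [-12.5   -4.33   0.82] rot [-0.03 -0.01 -3.45]
```

>>> {"fn": "jog_arm", "kwargs": {
  "motion": [-1,-0.35,0.06,0,0,0,-1,-1,-0.35,0.06,0,0,0,-1,-1,-0.35,0.06,0,0,0,-1,-1,-0.35,0.06,0,0,0,-1,-1,-0.35,0.06,0,0,0,-1,-1,-0.35,0.06,0,0,0,-1,-1,-0.35,0.06,0,0,0,-1,-1,-0.35,0.06,0,0,0,-1,-1,-0.35,0.06,0,0,-0.86,-1,-1,-0.35,0.06,0,0,-0.86,-1,-1,-0.35,0.06,0,0,-0.86,-1,-1,-0.35,0.06,0,0,-0.86,-1]
}}

```text
time: 1.6
position: [0.6069, 0.2976, 0.2041]
tool_rot: [0.037, 0.999, -0.0, -0.001]
ft_force: [-1.0, -0.1, -0.7]
grip_width: 0.087
grip_force: 0.0
```

```bash
python3 - <<'E'
from h import *
import cv2
go(.605,.275,.11,np.pi/2-.074); print(robot.get_obs()["position"])
t=robot.camera("top")[165:260,110:235]; s=robot.camera("scene")[190:310,320:430]
cv2.imwrite("pics/c1.png",np.hstack([cv2.resize(t,(395,300),interpolation=2),cv2.resize(s,(275,300),interpolation=2)]))
E
```

```text
shift [ 0.   -0.57  2.35] rot [-0.01 -0.02  0.01]
[0.60692324 0.29760152 0.20406084]
```

View pics/c1.png

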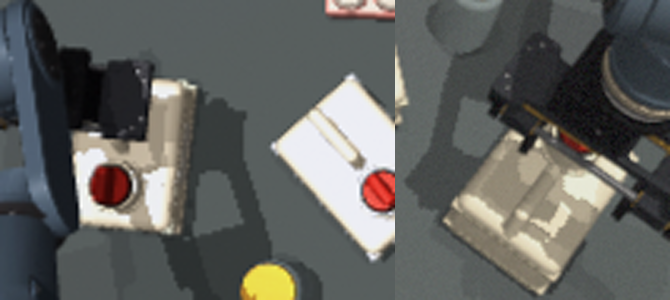

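The gripper is over the handle region, about 2 cm too far towards +y and correctly aligned. I'll shift it, go down and watch the force.

>>> {"fn": "jog_arm", "kwargs": {
  "motion": [0,-0.57,0,0,0,0,-1,0,0,0.8,0,0,0,-1,0,0,0.8,0,0,0,-1,0,0,0.7,0,0,0,-1,0,0,0,0,0,0,0.3,0,0,0,0,0,0,0.4,0,0,0,0,0,0,0.4],
  "grip_force": 15
}}

```text
time: 2.58
position: [0.6053, 0.2762, 0.1146]
tool_rot: [0.037, 0.999, 0.0, 0.001]
ft_force: [-0.0, 0.1, 0.6]
grip_width: 0.0644
grip_force: 0.0
```

>>> {"fn": "jog_arm", "kwargs": {
  "motion": [0,0,0,0,0,0,1,0,0,0,0,0,0,1,0,0,0,0,0,0,1,0,0,0,0,0,0,1]
}}

```text
time: 3.08
position: [0.6045, 0.2759, 0.1127]
tool_rot: [0.037, 0.999, -0.0, -0.0]
ft_force: [-0.0, 0.9, -0.2]
grip_width: 0.0247
grip_force: 0.0
```

>>> {"fn": "jog_arm", "kwargs": {
  "motion": [0,0,0,0,0,0,1,0,0,0,0,0,0,1,0,0,0,0,0,0,1,0,0,0,0,0,0,1]
}}

```text
time: 3.58
position: [0.6047, 0.2762, 0.1128]
tool_rot: [0.037, 0.999, 0.0, 0.0]
ft_force: [1.3, 1.4, -0.4]
grip_width: 0.0153
grip_force: 15.0
```

>>> {"fn": "jog_arm", "kwargs": {
  "motion": [0,0,-0.15,0,0,0,1,0,0,-0.15,0,0,0,1,0,0,0,0,0,0,1,0,0,0,0,0,0,1,0,0,0,0,0,0,1],
  "grip_force": 40
}}

```text
time: 4.2
position: [0.6043, 0.2758, 0.1245]
tool_rot: [0.037, 0.999, -0.0, -0.0]
ft_force: [0.0, -0.3, -4.2]
grip_width: 0.0152
grip_force: 40.0
```

About 4 N, so this can is the empty one. I'll hold it a little higher for a moment to confirm, then set it down.

>>> {"fn": "jog_arm", "kwargs": {
  "motion": [0,0,-0.1,0,0,0,1,0,0,0,0,0,0,1,0,0,0,0,0,0,1]
}}

```text
time: 4.58
position: [0.6046, 0.2759, 0.1288]
tool_rot: [0.037, 0.999, -0.0, 0.0]
ft_force: [-0.1, -0.9, -4.8]
grip_width: 0.0148
grip_force: 40.0
```

>>> {"fn": "jog_arm", "kwargs": {
  "motion": [0,0,0.1,0,0,0,1,0,0,0.15,0,0,0,1,0,0,0.15,0,0,0,1,0,0,0.03,0,0,0,1,0,0,0,0,0,0,1,0,0,0,0,0,0,1]
}}

```text
time: 5.32
position: [0.6051, 0.2759, 0.1126]
tool_rot: [0.037, 0.999, 0.0, 0.001]
ft_force: [-1.6, -0.2, 5.9]
grip_width: 0.015
grip_force: 40.0
```

The left can is back on the bench and it is empty. I'll release it, rise and go to the right can's stopper.

>>> {"fn": "jog_arm", "kwargs": {
  "motion": [0,0,0,0,0,0,0,0,0,0,0,0,0,-0.6,0,0,0,0,0,0,-0.6,0,0,0,0,0,0,-0.6,0,0,-0.5,0,0,0,-0.6,0,0,-0.9,0,0,0,-0.6,0,0,-0.9,0,0,0,-0.6,0,0,-0.7,0,0,0,-0.6]
}}

```text
time: 6.32
position: [0.6053, 0.2762, 0.235]
tool_rot: [0.037, 0.999, 0.001, 0.002]
ft_force: [-0.0, -1.0, -0.6]
grip_width: 0.0692
grip_force: 0.0
```

```bash
python3 - <<'E'
from h import *
go(.5195,-.015,.215,np.pi/2+.745); o=robot.get_obs(); print(o["position"],o["q"],o["grip_width"])
E
```

```text
shift [ 1.6  -7.42  0.49] rot [ -0.     0.05 -11.74]
[0.60528269 0.27617586 0.23502611] [ 2.60420878e-01  5.80379832e-01  1.32510171e+00  3.99616336e-05
  1.23246690e+00 -1.23582980e+00] 0.06921933344959767
```

>>> {"fn": "jog_arm", "kwargs": {
  "motion": [0.2,-0.93,0,0,0,0,-0.6,0.2,-0.93,0,0,0,0,-0.6,0.2,-0.93,0,0,0,0,-0.6,0.2,-0.93,0,0,0,0,-0.6,0.2,-0.93,0,0,0,0,-0.6,0.2,-0.93,0,0,0,0,-0.6,0.2,-0.93,0,0,0,0,-0.6,0.2,-0.93,0,0,0,0,-0.6]
}}

```text
time: 7.32
position: [0.5186, -0.0173, 0.2332]
tool_rot: [0.037, 0.999, -0.0, 0.001]
ft_force: [-0.1, 0.4, 1.2]
grip_width: 0.0697
grip_force: 0.0
```

>>> {"fn": "jog_arm", "kwargs": {
  "motion": [0,0,0,0,0,-0.98,-0.6,0,0,0,0,0,-0.98,-0.6,0,0,0,0,0,-0.98,-0.6,0,0,0,0,0,-0.98,-0.6,0,0,0,0,0,-0.98,-0.6,0,0,0,0,0,-0.98,-0.6,0,0,0,0,0,-0.98,-0.6,0,0,0,0,0,-0.98,-0.6,0,0,0,0,0,-0.98,-0.6,0,0,0,0,0,-0.98,-0.6,0,0,0,0,0,-0.98,-0.6,0,0,0,0,0,-0.98,-0.6]
}}

```text
time: 8.82
position: [0.519, -0.0162, 0.2331]
tool_rot: [-0.366, 0.931, -0.001, 0.001]
ft_force: [0.0, -0.1, 0.5]
grip_width: 0.0695
grip_force: 0.0
```

```bash
python3 - <<'E'
from h import *
import cv2
go(.5195,-.015,.142,np.pi/2+.745); o=robot.get_obs(); print(o["position"],o["q"],o["grip_width"])
t=robot.camera("top")[175:265,170:290]; s=robot.camera("scene")[130:250,240:360]
cv2.imwrite("pics/c2.png",np.hstack([cv2.resize(t,(400,300),interpolation=2),cv2.resize(s,(300,300),interpolation=2)]))
E
```

```text
shift [-0.03  0.02  2.28] rot [-0.03  0.02  0.05]
[ 0.51898461 -0.01615542  0.23309134] [-2.46564088e-01  3.85518158e-01  1.69769674e+00  1.37256239e-05
  1.05609568e+00 -2.56602367e+00] 0.06945908564649818
```

View pics/c2.png

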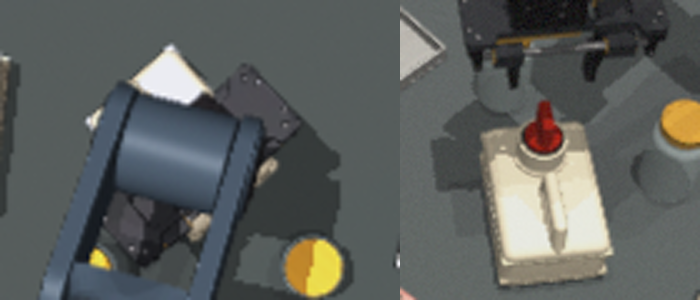

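```bash
python3 - <<'E'
from h import *
o=robot.get_obs();R=Ro.from_quat(o["tool_rot"]);p=o["position"]
for l in((0,0,.011),(0,-.037,.011),(0,.037,.011),(0,0,.065)): 
    w=p+R.apply(l); q=proj("scene",w)[0]; print(l,w.round(3),q.round(1),((q-[240,130])*2.5+[400,0]).round(0))
E
```

```text
(0, 0, 0.011) [ 0.519 -0.016  0.222] [299.6 160.1] [549.  75.]
(0, -0.037, 0.011) [ 0.544 -0.043  0.222] [285.3 161.4] [513.  78.]
(0, 0.037, 0.011) [0.494 0.011 0.222] [313.8 158.9] [584.  72.]
(0, 0, 0.065) [ 0.519 -0.016  0.168] [297.6 172.1] [544. 105.]
```

The fin top appears at crop pixel (545,103), and the tool axis projected to fin height falls at (544,105), so it is well lined up. Going down and closing gently.

>>> {"fn": "jog_arm", "kwargs": {
  "motion": [0,0,0.6,0,0,0,-0.6,0,0,0.6,0,0,0,-0.6,0,0,0.6,0,0,0,-0.4,0,0,0.45,0,0,0,-0.2,0,0,0,0,0,0,0.2,0,0,0,0,0,0,0.5,0,0,0,0,0,0,0.6,0,0,0,0,0,0,0.6],
  "grip_force": 12
}}

```text
time: 9.93
position: [0.519, -0.0162, 0.1423]
tool_rot: [-0.365, 0.931, -0.0, 0.001]
ft_force: [0.0, -0.3, -0.9]
grip_width: 0.0215
grip_force: 0.0
```

>>> {"fn": "jog_arm", "kwargs": {
  "motion": [0,0,0,0,0,0,1,0,0,0,0,0,0,1,0,0,0,0,0,0,1,0,0,0,0,0,0,1]
}}

```text
time: 10.42
position: [0.5185, -0.016, 0.1416]
tool_rot: [-0.365, 0.931, 0.0, -0.0]
ft_force: [-0.4, 0.2, 1.7]
grip_width: 0.0135
grip_force: 12.0
```

>>> {"fn": "jog_arm", "kwargs": {
  "motion": [0,0,0,0,0,0,1,0,0,0,0,0,0,1,0,0.073,0,1,0,0,1,0,0.055,-0.01,0.75,0,0,1,0,0,0,0,0,0,1],
  "grip_force": 40
}}

```text
time: 11.05
position: [0.5151, -0.0124, 0.1417]
tool_rot: [-0.365, 0.929, -0.057, 0.022]
ft_force: [0.9, -3.0, -2.9]
grip_width: 0.0139
grip_force: 40.0
```

Rocked to +y (0.122 rad) with low forces. Now to −y with a small lift.

>>> {"fn": "jog_arm", "kwargs": {
  "motion": [0,-0.073,-0.01,-1,0,0,1,0,-0.073,-0.015,-1,0,0,1,0,-0.073,-0.015,-1,0,0,1,0,-0.037,-0.01,-0.5,0,0,1,0,0,0,0,0,0,1]
}}

```text
time: 11.68
position: [0.5221, -0.0203, 0.1438]
tool_rot: [-0.363, 0.93, 0.057, -0.023]
ft_force: [-0.8, -1.0, -0.9]
grip_width: 0.0137
grip_force: 40.0
```

>>> {"fn": "jog_arm", "kwargs": {
  "motion": [0,0.073,-0.01,1,0,0,1,0,0.073,-0.015,1,0,0,1,0,0.073,-0.015,1,0,0,1,0,0.037,-0.01,0.5,0,0,1,0,0,0,0,0,0,1]
}}

```text
time: 12.3
position: [0.5118, -0.0107, 0.1448]
tool_rot: [-0.365, 0.929, -0.055, 0.02]
ft_force: [-1.7, 0.0, -10.6]
grip_width: 0.0137
grip_force: 40.0
```

>>> {"fn": "jog_arm", "kwargs": {
  "motion": [0,-0.073,0,-1,0,0,1,0,-0.073,-0.01,-1,0,0,1,0,-0.073,-0.015,-1,0,0,1,0,-0.037,0,-0.5,0,0,1,0,0,0,0,0,0,1]
}}

```text
time: 12.92
position: [0.5221, -0.0212, 0.1465]
tool_rot: [-0.364, 0.93, 0.057, -0.023]
ft_force: [-0.5, -0.9, -11.3]
grip_width: 0.0135
grip_force: 40.0
```

>>> {"fn": "jog_arm", "kwargs": {
  "motion": [0,0.073,-0.01,1,0,0,1,0,0.073,-0.015,1,0,0,1,0,0.073,-0.01,1,0,0,1,0,0.037,0,0.5,0,0,1]
}}

```text
time: 13.42
position: [0.5123, -0.0109, 0.1486]
tool_rot: [-0.364, 0.929, -0.056, 0.021]
ft_force: [-1.9, 0.7, -9.5]
grip_width: 0.0139
grip_force: 40.0
```

The force is close to the lifting limit, so I'll swing without raising to let the plug creep.

>>> {"fn": "jog_arm", "kwargs": {
  "motion": [0,-0.073,0,-1,0,0,1,0,-0.073,0,-1,0,0,1,0,-0.073,0,-1,0,0,1,0,-0.037,0,-0.5,0,0,1,0,0.073,0,1,0,0,1,0,0.073,0,1,0,0,1]
}}

```text
time: 14.18
position: [0.5176, -0.016, 0.1497]
tool_rot: [-0.364, 0.931, -0.009, 0.003]
ft_force: [0.6, -1.0, -11.2]
grip_width: 0.0135
grip_force: 40.0
```

```bash
python3 - <<'E'
from h import *
import cv2
o=robot.get_obs(); print(o["position"],o["q"].round(2),o["ft_force"],o["moment"])
s=robot.camera("scene")[150:250,250:350]
cv2.imwrite("pics/c3.png",cv2.resize(s,(500,500),interpolation=2))
E
```

```text
[ 0.51763332 -0.01601631  0.14972908] [-0.24  0.5   1.79 -0.02  0.83 -2.55] [  0.62083286  -1.03703203 -11.24275055] [-0.27208567  0.11896517 -0.04766118]
```

View pics/c3.png

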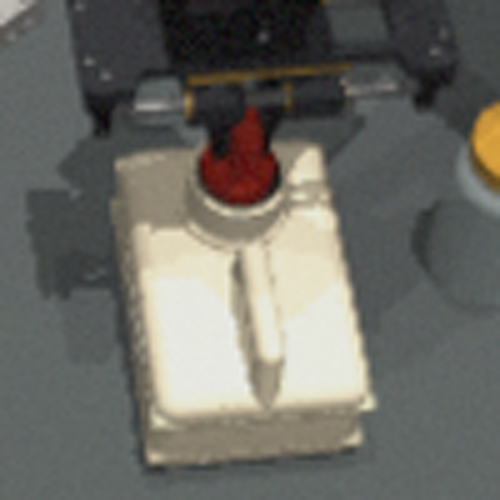

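The force stays near 11 N while the tool has risen 8 mm, so the neck end has probably been lifting. I'll lower until it unloads.

>>> {"fn": "jog_arm", "kwargs": {
  "motion": [0,0,0.05,0,0,0,1,0,0,0.05,0,0,0,1,0,0,0,0,0,0,1]
}}

```text
time: 14.6
position: [0.5179, -0.0159, 0.146]
tool_rot: [-0.364, 0.931, -0.008, 0.003]
ft_force: [-2.9, -2.4, -8.5]
grip_width: 0.0133
grip_force: 40.0
```

>>> {"fn": "jog_arm", "kwargs": {
  "motion": [0,0,0.025,0,0,0,1,0,0,0,0,0,0,1]
}}

```text
time: 14.85
position: [0.518, -0.0159, 0.1455]
tool_rot: [-0.364, 0.931, -0.008, 0.003]
ft_force: [-4.1, -1.7, -5.2]
grip_width: 0.0137
grip_force: 40.0
```

>>> {"fn": "jog_arm", "kwargs": {
  "motion": [0,0.073,0,1,0,0,1,0,0.045,0,0.6,0,0,1,0,0,0,0,0,0,1]
}}

```text
time: 15.22
position: [0.5151, -0.0115, 0.1453]
tool_rot: [-0.364, 0.929, -0.06, 0.024]
ft_force: [-1.6, -1.1, -7.0]
grip_width: 0.0138
grip_force: 40.0
```

>>> {"fn": "jog_arm", "kwargs": {
  "motion": [0,0,-0.05,0,0,0,1,0,0,0,0,0,0,1]
}}

```text
time: 15.48
position: [0.5153, -0.0121, 0.147]
tool_rot: [-0.363, 0.929, -0.06, 0.024]
ft_force: [-1.3, -0.6, -10.8]
grip_width: 0.0138
grip_force: 40.0
```

>>> {"fn": "jog_arm", "kwargs": {
  "motion": [0,-0.073,0,-1,0,0,1,0,-0.073,0,-1,0,0,1]
}}

```text
time: 15.72
position: [0.5192, -0.0166, 0.1477]
tool_rot: [-0.365, 0.931, 0.005, -0.002]
ft_force: [-1.6, -2.8, -10.5]
grip_width: 0.0138
grip_force: 40.0
```

>>> {"fn": "jog_arm", "kwargs": {
  "motion": [0,-0.073,0,-1,0,0,1,0,-0.051,0,-0.7,0,0,1]
}}

```text
time: 15.98
position: [0.5234, -0.0216, 0.1478]
tool_rot: [-0.364, 0.929, 0.059, -0.023]
ft_force: [-3.5, -2.0, -5.6]
grip_width: 0.0136
grip_force: 40.0
```

>>> {"fn": "jog_arm", "kwargs": {
  "motion": [0,0,0,0,0,0,1]
}}

```text
time: 16.1
position: [0.5235, -0.0219, 0.1477]
tool_rot: [-0.364, 0.929, 0.058, -0.023]
ft_force: [-2.2, -3.3, -5.9]
grip_width: 0.014
grip_force: 40.0
```

A full swing without lift relaxed the force to about 6 N, so the plug does slide while rocking. I'll raise about 1.5 mm per swing, late in each swing.

>>> {"fn": "jog_arm", "kwargs": {
  "motion": [0,0.073,0,1,0,0,1,0,0.073,0,1,0,0,1,0,0.073,-0.015,1,0,0,1,0,0.051,-0.02,0.7,0,0,1,0,0,0,0,0,0,1]
}}

```text
time: 16.73
position: [0.5133, -0.0106, 0.149]
tool_rot: [-0.365, 0.929, -0.059, 0.023]
ft_force: [-2.8, 0.0, -9.9]
grip_width: 0.0138
grip_force: 40.0
```

>>> {"fn": "jog_arm", "kwargs": {
  "motion": [0,-0.073,0,-1,0,0,1,0,-0.073,0,-1,0,0,1,0,-0.073,-0.015,-1,0,0,1,0,-0.051,-0.02,-0.7,0,0,1,0,0,0,0,0,0,1]
}}

```text
time: 17.35
position: [0.5241, -0.0216, 0.1507]
tool_rot: [-0.363, 0.93, 0.059, -0.022]
ft_force: [-0.4, -1.7, -11.2]
grip_width: 0.0133
grip_force: 40.0
```

>>> {"fn": "jog_arm", "kwargs": {
  "motion": [0,0.065,0,1,0,0,1,0,0.065,0,1,0,0,1,0,0.065,0,1,0,0,1,0,0.045,0,0.7,0,0,1]
}}

```text
time: 17.85
position: [0.5144, -0.0121, 0.1514]
tool_rot: [-0.364, 0.929, -0.06, 0.023]
ft_force: [-1.9, -1.6, -11.1]
grip_width: 0.014
grip_force: 40.0
```

>>> {"fn": "jog_arm", "kwargs": {
  "motion": [0,-0.065,0,-1,0,0,1,0,-0.065,0,-1,0,0,1,0,-0.065,0,-1,0,0,1,0,-0.045,0,-0.7,0,0,1]
}}

```text
time: 18.35
position: [0.522, -0.0205, 0.1519]
tool_rot: [-0.364, 0.929, 0.06, -0.024]
ft_force: [-1.8, -2.4, -9.1]
grip_width: 0.0139
grip_force: 40.0
```

>>> {"fn": "jog_arm", "kwargs": {
  "motion": [0,0.065,0,1,0,0,1,0,0.065,0,1,0,0,1,0,0.065,0,1,0,0,1,0,0.045,0,0.7,0,0,1,0,-0.065,0,-1,0,0,1,0,-0.065,0,-1,0,0,1,0,-0.065,0,-1,0,0,1,0,-0.045,0,-0.7,0,0,1]
}}

```text
time: 19.35
position: [0.5226, -0.0203, 0.1531]
tool_rot: [-0.364, 0.929, 0.06, -0.023]
ft_force: [-2.5, -0.4, -5.6]
grip_width: 0.014
grip_force: 40.0
```

Force fell to 5.6 N with the tool about 11 mm up, so the plug is coming out. Continuing at about 1 mm per swing.

>>> {"fn": "jog_arm", "kwargs": {
  "motion": [0,0.065,-0.01,1,0,0,1,0,0.065,-0.01,1,0,0,1,0,0.065,-0.01,1,0,0,1,0,0.045,0,0.7,0,0,1,0,-0.065,-0.01,-1,0,0,1,0,-0.065,-0.01,-1,0,0,1,0,-0.065,-0.01,-1,0,0,1,0,-0.045,0,-0.7,0,0,1]
}}

```text
time: 20.35
position: [0.5224, -0.0202, 0.1561]
tool_rot: [-0.364, 0.929, 0.06, -0.023]
ft_force: [-1.2, -0.4, -7.9]
grip_width: 0.0138
grip_force: 40.0
```

>>> {"fn": "jog_arm", "kwargs": {
  "motion": [0,0.065,-0.01,1,0,0,1,0,0.065,-0.01,1,0,0,1,0,0.065,-0.01,1,0,0,1,0,0.045,0,0.7,0,0,1,0,-0.065,-0.01,-1,0,0,1,0,-0.065,-0.01,-1,0,0,1,0,-0.065,-0.01,-1,0,0,1,0,-0.045,0,-0.7,0,0,1]
}}

```text
time: 21.35
position: [0.522, -0.0204, 0.16]
tool_rot: [-0.364, 0.929, 0.06, -0.024]
ft_force: [-3.8, -1.6, 0.2]
grip_width: 0.0138
grip_force: 40.0
```

The force is down to about 0 at 18 mm of rise. I'll bring the stopper upright and draw it out slowly.

>>> {"fn": "jog_arm", "kwargs": {
  "motion": [0,0.065,-0.02,1,0,0,1,0,0.06,-0.02,0.9,0,0,1,0,0,-0.05,0,0,0,1,0,0,-0.05,0,0,0,1]
}}

```text
time: 21.85
position: [0.519, -0.0159, 0.1653]
tool_rot: [-0.365, 0.931, -0.001, 0.001]
ft_force: [-2.6, 0.8, -1.3]
grip_width: 0.0138
grip_force: 40.0
```

>>> {"fn": "jog_arm", "kwargs": {
  "motion": [0,0,-0.1,0,0,0,1,0,0,-0.1,0,0,0,1,0,0,-0.1,0,0,0,1,0,0,0,0,0,0,1]
}}

```text
time: 22.35
position: [0.5195, -0.0166, 0.1769]
tool_rot: [-0.364, 0.931, -0.002, 0.001]
ft_force: [-0.7, 0.5, -1.0]
grip_width: 0.0135
grip_force: 40.0
```

>>> {"fn": "jog_arm", "kwargs": {
  "motion": [0,0,-0.4,0,0,0.5,1,0,0,-0.6,0,0,1,1,0,0,-0.6,0,0,1,1,0,0,-0.3,0,0,1,1,0,0,0,0,0,1,1,0,0,0,0,0,1,1,0,0,0,0,0,1,1,0,0,0,0,0,1,1,0,0,0,0,0,1,1,0,0,0,0,0,1,1,0,0,0,0,0,1,1,0,0,0,0,0,1,1]
}}

```text
time: 23.85
position: [0.5185, -0.0161, 0.2522]
tool_rot: [0.029, 1.0, -0.001, 0.001]
ft_force: [-0.6, 0.5, -1.0]
grip_width: 0.0137
grip_force: 40.0
```

>>> {"fn": "jog_arm", "kwargs": {
  "motion": [0,0,0,0,0,1,1,0,0,0,0,0,1,1,0,0,0,0,0,1,1,0,0,0,0,0,1,1,0,0,0,0,0,1,1,0,0,0,0,0,1,1,0,0,0,0,0,1,1,0,0,0,0,0,1,1]
}}

```text
time: 24.85
position: [0.5185, -0.0161, 0.2522]
tool_rot: [0.304, 0.953, -0.001, 0.001]
ft_force: [-0.2, -0.3, -0.6]
grip_width: 0.0133
grip_force: 40.0
```

```bash
python3 - <<'E'
from h import *
import cv2
o=robot.get_obs(); R=Ro.from_quat(o["tool_rot"]); ty=R.as_matrix()[:,1]; print(o["position"],o["q"].round(2),np.degrees(np.arctan2(ty[1],ty[0])))
t=robot.camera("top"); s=robot.camera("scene")
cv2.imwrite("pics/c4.png",np.hstack([cv2.resize(t[170:290,120:420],None,fx=1.6,fy=1.6),np.vstack([s[120:280,180:340]]) if 0 else cv2.resize(s[60:300,120:440],(256,192))]))
go(.505,-.305,.24,np.arctan2(ty[1],ty[0]))
E
```

```text
[ 0.51852567 -0.0161235   0.25219245] [-0.25  0.36  1.68 -0.    1.1  -1.2 ] 54.62372589912462
shift [-3.89 -6.09  0.32] rot [-0.01  0.05  0.03]
```

View pics/c4.png

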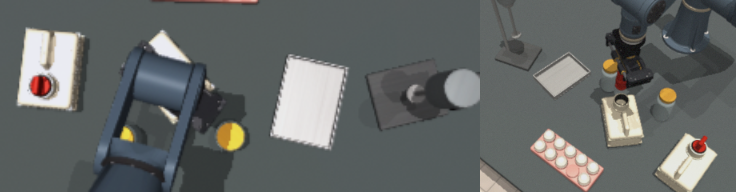

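The stopper is out, the can stands open, and the tray is at about (314,233) in the top view with the jars undisturbed. Moving over the tray.

>>> {"fn": "jog_arm", "kwargs": {
  "motion": [-0.3,-0.47,0,0,0,0,1,-0.51,-0.8,0,0,0,0,1,-0.51,-0.8,0,0,0,0,1,-0.51,-0.8,0,0,0,0,1,-0.51,-0.8,0,0,0,0,1,-0.51,-0.8,0,0,0,0,1,-0.51,-0.8,0,0,0,0,1,-0.3,-0.47,0,0,0,0,1,-0.23,-0.35,0,0,0,0,1,0,0,0,0,0,0,1]
}}

```text
time: 26.2
position: [0.5051, -0.3053, 0.2529]
tool_rot: [0.303, 0.953, -0.001, 0.001]
ft_force: [0.7, 1.0, -0.2]
grip_width: 0.0136
grip_force: 40.0
```

```bash
python3 - <<'E'
from h import *
import cv2
o=robot.get_obs(); print(o["position"],o["q"].round(2),proj("scene",[[*o["position"][:2],.004],[*o["position"][:2],o["position"][2]-.054]]))
s=robot.camera("scene")
cv2.imwrite("pics/c5.png",cv2.resize(s[40:220,110:330],None,fx=2.5,fy=2.5))
go(.505,-.305,.062,np.radians(54.6))
E
```

```text
[ 0.50513124 -0.30528484  0.25288503] [-0.73  0.46  1.5  -0.    1.18 -1.69] [[221.09739884 154.39672254]
 [216.57825085 113.24475979]]
shift [ 0.   -0.02  4.77] rot [0.   0.03 0.04]
```

View pics/c5.png

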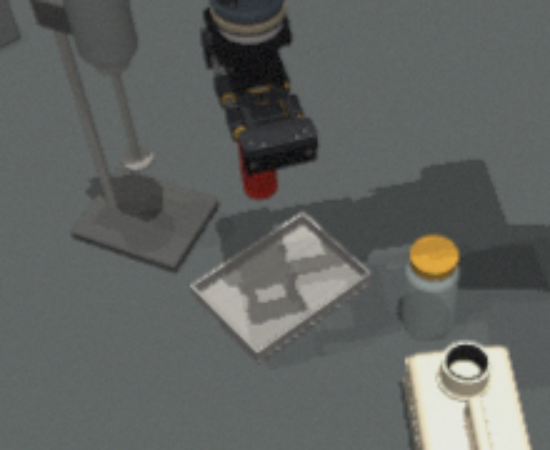

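The tray centre lies directly below the stopper at crop pixel (278,286), and the jar and mixer are clear. Lowering.

>>> {"fn": "jog_arm", "kwargs": {
  "motion": [0,0,0.4,0,0,0,1,0,0,0.8,0,0,0,1,0,0,0.8,0,0,0,1,0,0,0.8,0,0,0,1,0,0,0.8,0,0,0,1,0,0,0.5,0,0,0,1,0,0,0.4,0,0,0,1,0,0,0.15,0,0,0,1,0,0,0,0,0,0,1]
}}

```text
time: 27.38
position: [0.5056, -0.3051, 0.0669]
tool_rot: [0.303, 0.953, -0.001, 0.001]
ft_force: [-0.1, -0.1, -1.0]
grip_width: 0.0137
grip_force: 40.0
```

>>> {"fn": "jog_arm", "kwargs": {
  "motion": [0,0,0.07,0,0,0,1,0,0,0.07,0,0,0,1,0,0,0,0,0,0,1]
}}

```text
time: 27.75
position: [0.5056, -0.3054, 0.0616]
tool_rot: [0.303, 0.953, -0.001, 0.002]
ft_force: [0.7, -0.4, -0.6]
grip_width: 0.0134
grip_force: 40.0
```

>>> {"fn": "jog_arm", "kwargs": {
  "motion": [0,0,0.04,0,0,0,1,0,0,0.04,0,0,0,1,0,0,0,0,0,0,1]
}}

```text
time: 28.12
position: [0.5057, -0.3055, 0.0588]
tool_rot: [0.303, 0.953, -0.001, 0.002]
ft_force: [-0.9, -0.3, 4.1]
grip_width: 0.0138
grip_force: 40.0
```

>>> {"fn": "jog_arm", "kwargs": {
  "motion": [0,0,0.03,0,0,0,1,0,0,0,0,0,0,1]
}}

```text
time: 28.38
position: [0.5057, -0.3055, 0.0588]
tool_rot: [0.303, 0.953, -0.001, 0.002]
ft_force: [-2.1, 1.8, 10.7]
grip_width: 0.0138
grip_force: 40.0
```

The stopper is resting on the tray (upward force, z stopped). Easing the pressure, then opening and rising.

>>> {"fn": "jog_arm", "kwargs": {
  "motion": [0,0,-0.04,0,0,0,1,0,0,0,0,0,0,1,0,0,0,0,0,0,0.55,0,0,0,0,0,0,0.3,0,0,0,0,0,0,0,0,0,0,0,0,0,-0.2,0,0,0,0,0,0,-0.2],
  "grip_force": 10
}}

```text
time: 29.25
position: [0.5055, -0.3053, 0.0586]
tool_rot: [0.303, 0.953, -0.001, 0.001]
ft_force: [-0.2, -0.1, -0.3]
grip_width: 0.0487
grip_force: 0.0
```

>>> {"fn": "jog_arm", "kwargs": {
  "motion": [0,0,-0.3,0,0,0,-0.2,0,0,-0.6,0,0,0,-0.2,0,0,-0.9,0,0,0,-0.2,0,0,-0.9,0,0,0,-0.2,0,0,-0.9,0,0,0,-0.2,0,0,-0.5,0,0,0,-0.2,0,0,0,0,0,0,-0.2,0,0,0,0,0,0,-0.2]
}}

```text
time: 30.25
position: [0.5047, -0.3044, 0.2222]
tool_rot: [0.303, 0.953, -0.001, 0.001]
ft_force: [-0.1, -0.6, -0.2]
grip_width: 0.052
grip_force: 0.0
```

```bash
python3 - <<'E'
from h import *
import cv2
s=robot.camera("scene")
cv2.imwrite("pics/c6.png",cv2.resize(s[60:310,120:430],None,fx=2,fy=2))
E
```

```text
(no output)
```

View pics/c6.png

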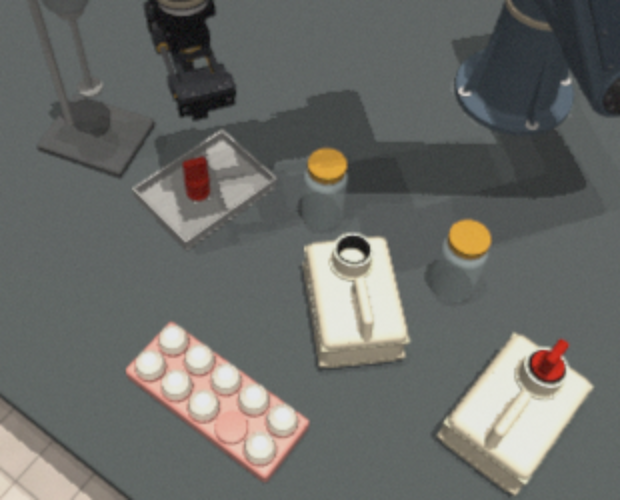

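The stopper stands upright in the tray at crop pixel (197,178). The opened can and the empty stoppered can both stand where they were, with the jars and eggs undisturbed. Handing in.

```bash
python3 -c "
from rig import robot
print(robot.hand_in())"
```

```text
the job is handed in; nothing more can be done
None
```

The job is handed in (no verdict was returned): the left can lifted at 4 to 5 N, so it is the empty one and stays stoppered; I rocked the full can's stopper out, with its neck end lifting slightly off the bench early in the pull, and set it down in the tray, and the last picture shows both cans standing and nothing else disturbed.

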